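# Square a line across the mounting plate at its hole

## Task

Set the engineer's square on the steel mounting plate, ready for scribing a line across it: the stock flush along the plate's straight long edge, the one without cut-outs, the blade lying across the plate, and the blade's outer edge crossing the 10 mm hole. Lay the square down flat and let go of it, without shoving the plate out of its place, and leave the other things on the bench alone.

Things in the scene. Friction and masses are not known exactly. Their poses are not given: they have to be found in the camera images.
- square: Bright steel engineer's square, an L lying flat, 0.5 kg. Origin: centre of the underside of its thick bar (stock), 26 mm (own x) by 120 (own y) by 19 high. Thin blade at the stock's +y end points to +x: x 13 to 133, y 35 to 60, z 8.3 to 10.7 mm. Stock's inner face x = 13 mm, blade's outer edge y = 60 mm. Mass centre near (8, 5) mm. Grip the stock's upper half across x: fingers then clear the plate
- stock_blade_end (a point): point on the stock's inner face near the blade, at (13, 55, 4.5) mm in the square's frame, axes as the square's
- stock_free_end (a point): point on the stock's inner face near its other end, at (13, -55, 4.5) mm in the square's frame
- blade_tip (a point): outer corner of the blade's free end, at (133, 60, 9.5) mm in the square's frame
- plate: Dark steel plate 200 mm (own x) by 100 (own y) by 8 thick, 1.2 kg, loose, flat on the bench, turned any way. Origin: centre of its underside. Straight long edge at y = -50 mm; the edge at y = +50 has two cut-outs 35 wide, 22 deep. Other holes: 22 mm at (50, 5), 6 mm at (85, -35) and (-85, -35). With the square set, its x points along the plate's +y
- hole (a point): centre of the 10 mm hole, at the plate's top face, at (-50, 0, 8) mm in the plate's frame; with the square set to it the whole stock bears on the edge and the blade clears the top by 0.3 mm
- fitting: Bystander, loose: brass tube fitting standing upright, about 24 mm across its hexagon and 40 mm tall; origin under its centre
- screwdriver: Bystander, loose: screwdriver with a red handle, 180 mm long, lying flat along its own x, handle to -x, at most about 30 mm high
- tape: Bystander, loose: roll of orange tape lying flat, 90 mm outside diameter, 20 mm high; origin under its centre
- sensor_head: Bystander, loose: round aluminium sensor connection head, 60 mm diameter, 44 mm high, with a stub of 20 to 25 mm diameter reaching 56 mm from its centre along its own x; origin under the round part's centre
- bent_tube: Bystander, loose: bright steel tube of 8 mm diameter bent once to an L with legs of about 190 and 100 mm, lying flat beyond the work; origin within the L at bench level
- drill: Bystander, loose: cordless drill lying on its side near the right-hand end of the bench, 72 mm high, about 200 mm long; origin at bench level under its motor
- scriber: Bystander, loose: steel scriber, a thin rod 157 mm long and 9 to 12 mm thick lying flat along its own x, point to +x
- offcut: Bystander, loose: plain dark steel flat bar, 120 by 32 by 8 mm, no holes; origin under its centre
- pliers: Bystander, loose: pliers with yellow grips lying flat along own x, about 165 mm long, 18 mm high, jaws to +x

How it is judged:
By the outcome, as a careful person would: the job done as asked, in the order asked, and still so for the second after the job is handed in, with the robot touching nothing.
It also fails if it takes over 40 s, if anything falls off the work surface, if the arm or the gripper's body presses on something with over 40 N, if the wrist force passes 120 N, or if a joint passes its speed limit or range.

## Robot

A 6-joint arm with a two-finger parallel gripper is mounted at the origin on the work surface. World frame = base frame: x ahead of the robot, y to its left, z up, the work surface at z = 0. Lengths are in m, angles in rad, forces in N, time in s.
With the tool pointing down it reaches from about 0.375 to 0.825 m from the base axis. Payload 5.5 kg.
Tool frame: the origin (TCP) lies between the finger pads; the fingertips stand 25 mm ahead of it and the grasp point (between the pads) lies 6 mm ahead of it; z points along the fingers, x is the direction in which the jaws open and shut, and the axes are right-handed (so a half turn about z gives the same grasp; the last joint's range is limited). The gripper opens to 85 mm and grips with 20 to 120 N. Pads are 22 mm wide; open, the fingers measure 114 mm over their backs; the gripper's body (76 mm by 85 mm) begins 54 mm behind the grasp point. The pads swing forward as they close: fully open they stand 13 mm farther back than shut.
Start: joints at [-1.243, 0.314, -0.047, 1.21, 0, 1.571], TCP at [0.193, -0.568, 0.256] pointing down, gripper open.
Joint ranges: [-2.67, 2.67], [-0.69, 1.73], [-1.03, 1.25], [-2.08, 2.16], [-1.42, 1.45], [-3.14, 3.14]. Speed limits (rad/s): [2.39, 2.39, 3.01, 3.14, 3.14, 3.14].

## Interface

Orientations are given as a 3x3 rotation matrix whose columns are the frame's x, y, z axes.
In Python, from cell import manip, viewer gives the robot as it stands.
- The arm moves only by the tool drive_tool, never from a script. Its argument "plan" is one flat list of numbers, 7 for each row, row after row: the turn, a rotation vector about the tool's x, y, z in units of 90 degrees (1.0 is 90 degrees), then the shift along the tool's x, y, z in units of 50 cm (1.0 is 50 cm), then the opening, from -1 (shut) to 1 (fully open). A call has 1 to 12 rows; each row shifts and turns the commanded pose from where the row before left it, along the tool's axes as they then stand; what a row does not reach is not made up. A row lasts 1/8 s, in which the tool goes at most 62.5 mm and 10.7 degrees, less where a joint would pass 70% of its speed; a pose out of reach is approached as far as the arm can. A call with a number of a shift or a turn outside -1 to 1 is refused whole. A call with a gripper value outside its range is refused whole. The fingers move at their own pace and stop on an object; the grip force is fixed at half the most. Time passes only in rows, so rows that do not move let the fingers close. It gives the time, the measured TCP pose, the force and the opening at its end, in the units of the state.
- manip.sense(): the state, without advancing time (a new reading comes with each control period).
- viewer.camera(name): name is "scene" or "top" or "wrist"; returns a dict with "image" (400x640x3 uint8, blue, green, red), "camera_matrix" (3x3 intrinsics, pixels), "camera_from_world" (4x4, takes a point from world to camera coordinates); the wrist camera has in their place "hand_eye" (4x4, takes a point from camera to tool coordinates, whose origin is the TCP and whose axes are the tool frame's). Camera axes: x right, y down, z forward; pixel columns grow to the right and rows downward; lengths in m; the calibration is good to about 2 mm. The wrist camera is an equidistant fisheye: a pixel r from the principal point sees the ray r / f radians off the axis. A picture is of the moment at which its call begins: read the wrist's pose just before it. There is no depth.
- manip.job_done(): hands the job in, once; it reports no verdict.
The state is a dict: "clock": time; "joint_positions": joint angles; "qvel": joint speeds; "joint_efforts": joint torques, N m; "eef_pos": TCP position; "ee_rot": TCP orientation; "contact_force": force on the tool from outside, world axes, zero at the start; "moment": the same for the moment, N m; "gripper_width": opening from 0.0 (shut) to 1.0 (fully open).
Only numpy, scipy, OpenCV 4.12 (cv2) and the standard library are available. Lean on these libraries where they do the work, as an engineer would, in place of code of your own. Each camera call takes 0.05 s, during which the arm holds its last target.

## Working session

There is one attempt and no reset: what is moved stays moved. The work goes in short steps, Python scripts to look and compute and a tool call to move; the robot and the scene stay as the last step left them, time stands still between calls to the robot, and variables do not carry over. Pictures are saved under pics/ and viewed, and the job is handed in when it is done.

Besides the shell and the picture viewer there is one more tool, called after "Emit:" by a JSON object that holds its "name" and its "arguments", one argument or row to a line. drive_tool: Moves the arm, as the interface text tells. Shifts and turns lie within -1 to 1; 1 stands for 50 cm of shift or 90 degrees of turn. Its arguments: {"type":"object","properties":{"plan":{"type":"array"}},"required":["plan"]}

```bash
mkdir -p pics; ls; cat > h.py <<'E'
import numpy as np,cv2,sys
from cell import manip,viewer
def snap(n,f):
    s=manip.sense(); c=viewer.camera(n); cv2.imwrite('pics/'+f,c['image']); 
    np.savez('pics/'+f[:-4]+'.npz',**{k:np.array(v) for k,v in c.items()},pos=s['eef_pos'],rot=s['ee_rot']); return c
E
python3 - <<'E'
from h import *
s=manip.sense(); print(s)
for n in ['scene','top','wrist']:
    c=snap(n,n+'0.png'); print(n,{k:np.round(v,4).tolist() for k,v in c.items() if k!='image'})
E
```

```text
pics
{'clock': 0.0, 'joint_positions': array([-1.24299709e+00,  3.14218708e-01, -4.80395370e-02,  1.21020189e+00,
       -2.85078490e-05,  1.57082178e+00]), 'qvel': array([-9.97875028e-05,  1.09932588e-03, -1.44728325e-03,  7.23944304e-04,
        9.50653408e-04,  1.64046863e-03]), 'joint_efforts': array([ 2.05503900e-03, -5.39591002e+01,  3.39745224e+01,  1.92815624e-02,
        9.10308722e-05, -9.19477486e-06]), 'eef_pos': array([ 0.19300151, -0.5675655 ,  0.25545625]), 'ee_rot': array([[ 3.21935682e-01, -9.46761374e-01, -5.62670254e-04],
       [-9.46760080e-01, -3.21936173e-01,  1.56603819e-03],
       [-1.66380838e-03,  2.85501618e-05, -9.99998615e-01]]), 'contact_force': array([-0.22928325,  0.65479876, -0.16022429]), 'moment': array([-0.05369932, -0.0060471 ,  0.00477294]), 'gripper_width': 1.0027677825610706}
scene {'camera_matrix': [[432.6629, 0.0, 320.5043], [0.0, 432.6629, 200.8453], [0.0, 0.0, 1.0]], 'camera_from_world': [[-0.1686, 0.9856, -0.0156, 0.1782], [0.7931, 0.1262, -0.5959, -0.4118], [-0.5853, -0.1128, -0.8029, 1.6714], [0.0, 0.0, 0.0, 1.0]]}
top {'camera_matrix': [[377.0605, 0.0, 324.0839], [0.0, 377.0605, 195.4798], [0.0, 0.0, 1.0]], 'camera_from_world': [[0.0062, -0.9999, 0.0105, -0.0906], [-0.9969, -0.007, -0.0786, 0.578], [0.0786, -0.01, -0.9969, 1.4245], [0.0, 0.0, 0.0, 1.0]]}
wrist {'camera_matrix': [[309.7069, 0.0, 322.9587], [0.0, 309.7069, 198.3745], [0.0, 0.0, 1.0]], 'hand_eye': [[1.0, -0.0005, 0.0005, 0.0002], [0.0003, 0.9631, 0.2692, -0.0689], [-0.0006, -0.2692, 0.9631, -0.1179], [0.0, 0.0, 0.0, 1.0]]}
```

View pics/scene0.png

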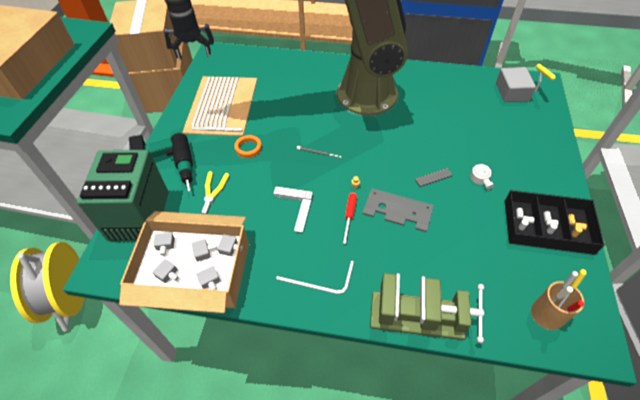

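View pics/top0.png

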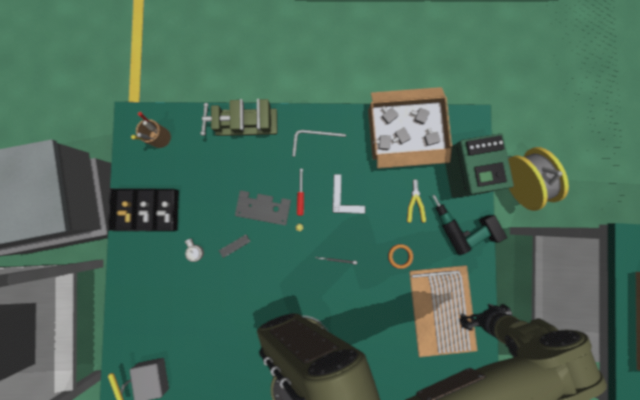

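View pics/wrist0.png

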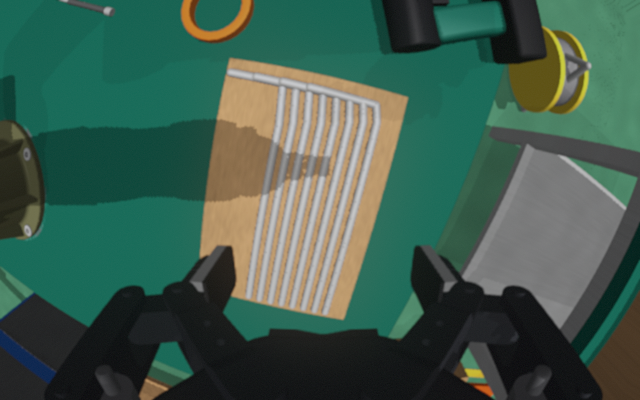

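The pictures show the square's L at about (345,195) in top, the plate at (263,207), and the red screwdriver between them at (300,192). The fitting is at (299,227).

```bash
cat >> h.py <<'E'
def px2w(K,T,u,v,z):
    d=T[:3,:3].T@np.linalg.solve(K,[u,v,1.0]); o=-T[:3,:3].T@T[:3,3]
    return o+d*(z-o[2])/d[2]
def crop(f,out,x0,y0,x1,y1,k):
    im=cv2.imread('pics/'+f)[y0:y1,x0:x1]; cv2.imwrite('pics/'+out,cv2.resize(im,None,fx=k,fy=k,interpolation=cv2.INTER_CUBIC))
E
python3 - <<'E'
from h import *
crop('top0.png','topc.png',225,160,385,270,5)
crop('scene0.png','scenec.png',260,160,450,260,4)
d=np.load('pics/top0.npz')
for n,u,v in [('sqcorner',334,214),('plate',263,207),('fit',299,227),('sd',300,190)]: print(n,px2w(d['camera_matrix'],d['camera_from_world'],u,v,0.01).round(3))
E
```

```text
sqcorner [ 0.508 -0.126  0.01 ]
plate [0.533 0.149 0.01 ]
fit [0.457 0.009 0.01 ]
sd [0.6   0.007 0.01 ]
```

View pics/topc.png

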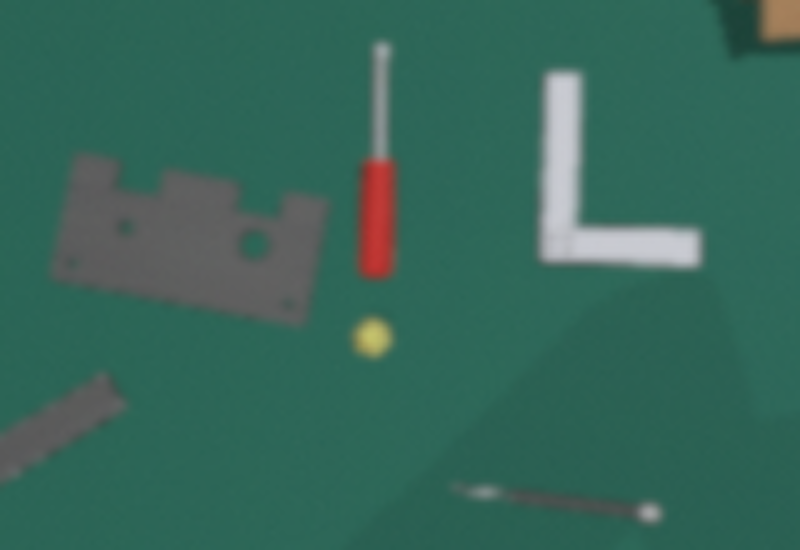

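View pics/scenec.png

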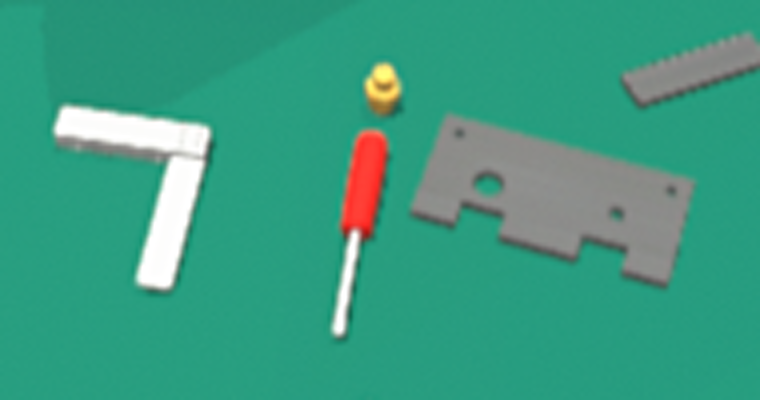

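Emit:
{"name": "drive_tool", "arguments": {
  "plan": [0,0,-0.1,0,0,0,0.2,0,0,-0.1,0,0,0,0.2,0,0,-0.1,0,0,0,0.2,0,0,-0.1,0,0,0,0.2,0,0,-0.1,0,0,0,0.2,0,0,-0.1,0,0,0,0.2,0,0,-0.1,0,0,0,0.2,0,0,-0.08,0,0,0,0.2]
}}

```text
clock: 1.15
eef_pos: [0.1931, -0.5678, 0.2559]
ee_rot: [[1.0, -0.013, -0.0], [-0.013, -1.0, 0.001], [-0.0, -0.001, -1.0]]
contact_force: [0.7, 0.2, 0.8]
gripper_width: 0.6
```

Emit:
{"name": "drive_tool", "arguments": {
  "plan": [0,0,0,0.0714,-0.0636,0,0.2,0,0,0,0.0714,-0.0636,0,0.2,0,0,0,0.0714,-0.0636,0,0.2,0,0,0,0.0714,-0.0636,0,0.2,0,0,0,0.0714,-0.0636,0,0.2,0,0,0,0.0714,-0.0636,0,0.2,0,0,0,0.0714,-0.0636,0,0.2,0,0,0,0.0714,-0.0636,0,0.2,0,0,0,0.0714,-0.0636,0,0.2,0,0,0,0.0714,-0.0636,0,0.2,0,0,0,0,0,0,0.2,0,0,0,0,0,0,0.2]
}}

```text
clock: 2.65
eef_pos: [0.5553, -0.2564, 0.2558]
ee_rot: [[1.0, -0.017, -0.001], [-0.017, -1.0, 0.0], [-0.001, -0.0, -1.0]]
contact_force: [-0.2, 0.1, 0.6]
gripper_width: 0.599
```

```bash
python3 - <<'E'
from h import *
snap('wrist','w1.png'); s=manip.sense();print(s['clock'],s['eef_pos'],s['ee_rot'],s['gripper_width'],s['contact_force'])
E
```

```text
2.7 [ 0.55505913 -0.25684504  0.25602982] [[ 9.99831491e-01 -1.83367237e-02 -8.68091564e-04]
 [-1.83367331e-02 -9.99831868e-01 -2.94405110e-06]
 [-8.67891626e-04  1.88615183e-05 -9.99999623e-01]] 0.5967231641140097 [ 0.02363308 -0.1889435   0.53237408]
```

View pics/w1.png

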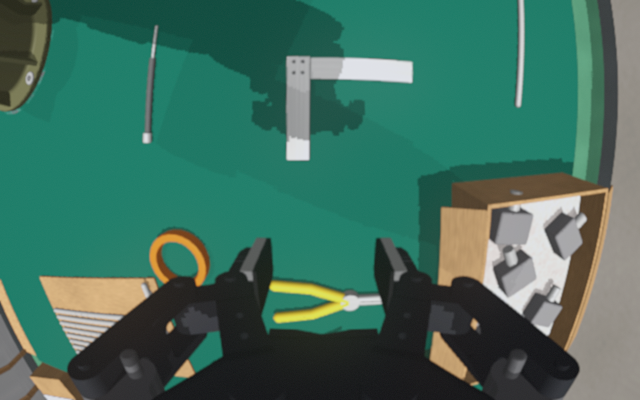

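The wrist view shows the square at columns 287–412 and rows 57–160, unobstructed. The stock lies vertically at column 298 and the blade runs right to (412,72).

```bash
python3 - <<'E'
from h import *
crop('w1.png','w1c.png',275,45,425,170,5)
E
```

```text
(no output)
```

View pics/w1c.png

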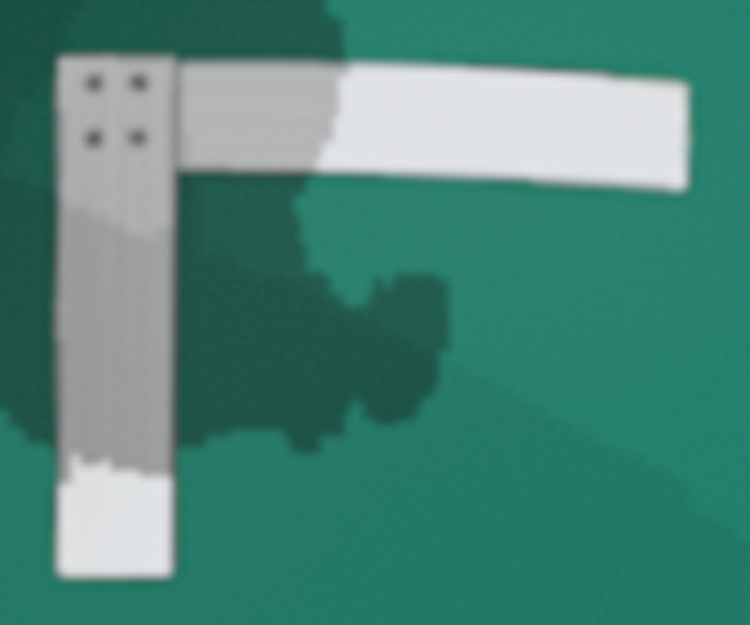

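```bash
cat >> h.py <<'E'
from scipy.optimize import least_squares
def wproj(d,P):
    """world pts Nx3 -> wrist pixels"""
    P=np.atleast_2d(P); t=(P-d['pos'])@d['rot']; H=d['hand_eye']; c=(t-H[:3,3])@H[:3,:3]
    th=np.arctan2(np.hypot(c[:,0],c[:,1]),c[:,2]); ph=np.arctan2(c[:,1],c[:,0]); K=d['camera_matrix']
    return np.c_[K[0,2]+K[0,0]*th*np.cos(ph),K[1,2]+K[1,1]*th*np.sin(ph)]
def cproj(d,P):
    c=np.atleast_2d(P)@d['camera_from_world'][:3,:3].T+d['camera_from_world'][:3,3]; c=c@d['camera_matrix'].T; return c[:,:2]/c[:,2:]
def place(p,L):
    c,s=np.cos(p[2]),np.sin(p[2]); L=np.atleast_2d(L)/1000.; 
    return np.c_[p[0]+c*L[:,0]-s*L[:,1],p[1]+s*L[:,0]+c*L[:,1],L[:,2]]
def fit(d,L,px,p0,f=wproj):
    r=least_squares(lambda p:(f(d,place(p,L))-px).ravel(),p0,x_scale=[.1,.1,.1]); return r.x,(r.fun.reshape(-1,2))
def crop2px(a,x0,y0,k): return np.array([x0,y0])+(np.array(a,float)+.5)/k-.5
E
python3 - <<'E'
from h import *
d=np.load('pics/w1.npz')
L=[(-13,60,19),(13,60,19),(-13,-60,19),(13,-60,19),(133,60,10.7),(133,35,10.7)]
px=crop2px([(57,57),(177,55),(56,577),(174,577),(690,82),(688,190)],275,45,5)
p,r=fit(d,L,px,[.52,-.19,0]); print(p,np.degrees(p[2])); print(r.round(2))
# shared-check in top cam
t=np.load('pics/top0.npz'); print(cproj(t,place(p,L)).round(1)); print((crop2px([(540,262),(700,268),(702,230),(545,72),(582,72)],225,160,5)).round(1))
E
```

```text
[ 0.52878031 -0.18035199 -0.02770495] -1.5873764792937677
[[ 0.79  0.22]
 [-0.25  0.3 ]
 [ 0.89 -0.48]
 [-0.35 -0.41]
 [-0.7   0.83]
 [-0.5  -0.43]]
[[332.6 211.5]
 [332.9 204.7]
 [363.9 212.6]
 [364.  205.8]
 [333.8 174.1]
 [340.2 174.3]]
[[332.6 212. ]
 [364.6 213.2]
 [365.  205.6]
 [333.6 174. ]
 [341.  174. ]]
```

Emit:
{"name": "drive_tool", "arguments": {
  "plan": [0,0,0.006,-0.011,-0.0322,0.0784,0.2,0,0,0,-0.011,-0.0322,0.0784,0.2,0,0,0,-0.011,-0.0322,0.0784,0.2,0,0,0,-0.011,-0.0322,0.0784,0.2,0,0,0,-0.011,-0.0322,0.0784,0.2,0,0,0,0,0,0,0.2,0,0,0,0,0,0,0.2]
}}

```text
clock: 3.58
eef_pos: [0.5311, -0.1766, 0.0618]
ee_rot: [[1.0, -0.028, 0.002], [-0.028, -1.0, -0.001], [0.002, 0.001, -1.0]]
contact_force: [0.2, -1.1, 0.5]
gripper_width: 0.605
```

```bash
python3 - <<'E'
from h import *
snap('wrist','w2.png'); s=manip.sense();print(s['clock'],s['eef_pos'],s['ee_rot'][:,0],s['gripper_width'],s['contact_force'])
E
```

```text
3.625 [ 0.53183319 -0.17686038  0.06233773] [ 0.99958932 -0.02848492  0.00312975] 0.5983461797595203 [-0.07462778 -0.01512883  0.16570784]
```

View pics/w2.png

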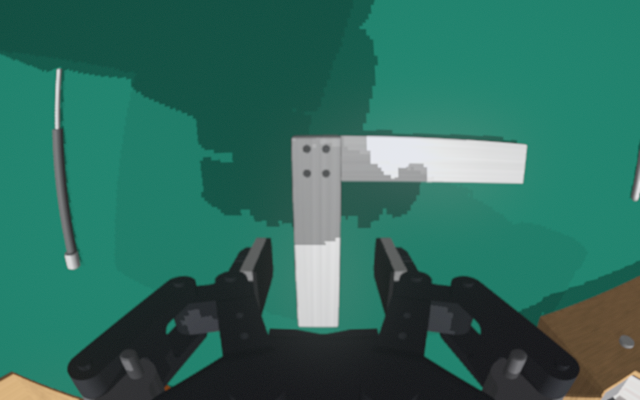

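The stock (columns 293–341, rows 137–326) lies between the open pads at columns 268 and 378, about 2 mm to the left of their middle.

```bash
python3 - <<'E'
from h import *
d=np.load('pics/w2.npz')
L=[(-13,60,19),(13,60,19),(-13,-60,19),(13,-60,19),(133,60,10.7),(133,35,10.7)]
px=np.array([(292,137),(340,136),(298.5,326),(338,326),(526,143.5),(524,184)])
p,r=fit(d,L,px,[.52,-.19,0]); print(p,np.degrees(p[2])); print(r.round(2))
g=place(p,[(0,5,0)])[0]; print('tool delta',d['rot'].T@(g-d['pos']))
E
```

```text
[ 0.52852121 -0.18006699 -0.02737227] -1.5683156493233519
[[-0.54 -0.29]
 [ 1.66  0.5 ]
 [-0.28  0.21]
 [ 0.02  0.28]
 [ 0.3   0.78]
 [-1.89 -1.64]]
tool delta [-0.00259642 -0.00156146  0.06181   ]
```

Emit:
{"name": "drive_tool", "arguments": {
  "plan": [0,0,0,-0.005,-0.003,0.025,0.2,0,0,0,0,0,0.02,0.2,0,0,0,0,0,0.006,0.2,0,0,0,0,0,0,0.2,0,0,0,0,0,0,0.2]
}}

```text
clock: 4.25
eef_pos: [0.5281, -0.1737, 0.0349]
ee_rot: [[1.0, -0.027, 0.0], [-0.027, -1.0, -0.0], [0.0, 0.0, -1.0]]
contact_force: [-1.4, -0.8, -0.6]
gripper_width: 0.602
```

```bash
python3 - <<'E'
from h import *
snap('wrist','w3.png');snap('scene','s3.png'); s=manip.sense();print(s['clock'],s['eef_pos'],s['ee_rot'],s['gripper_width'],s['contact_force'])
crop('s3.png','s3c.png',240,140,400,240,5)
E
```

```text
4.35 [ 0.52811974 -0.17374978  0.03503529] [[ 9.99633198e-01 -2.70794723e-02  4.15282210e-04]
 [-2.70794195e-02 -9.99633277e-01 -1.32331677e-04]
 [ 4.18713388e-04  1.21037536e-04 -9.99999905e-01]] 0.6010365046309769 [-0.91335864 -0.03884582 -0.91372901]
```

View pics/w3.png

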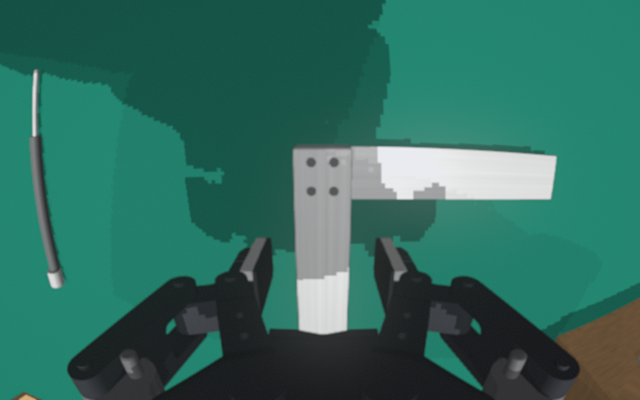

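View pics/s3c.png

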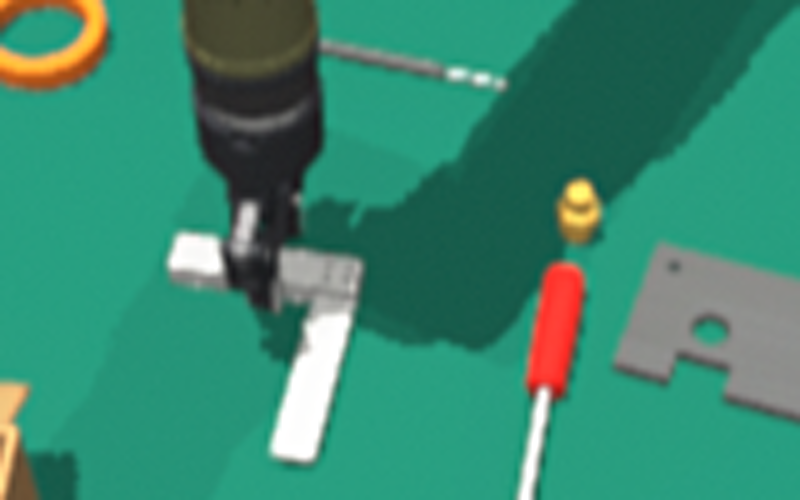

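```bash
python3 - <<'E'
from h import *
d=np.load('pics/w3.npz'); d2={k:d[k] for k in d.files}
for z in (10,15,20,25):
  for y in (-11,):
    P=np.array([[ -.0256,y/1e3,z/1e3],[.0256,y/1e3,z/1e3],[ -.013,y/1e3,z/1e3]]); print(z,wproj(d2,d['pos']+P@d['rot'].T).round(1).tolist())
crop('w3.png','w3c.png',230,220,420,350,4)
E
```

```text
10 [[265.4, 243.8], [377.7, 243.8], [292.7, 244.2]]
15 [[267.2, 239.5], [375.9, 239.5], [293.7, 239.8]]
20 [[268.9, 235.5], [374.3, 235.5], [294.6, 235.7]]
25 [[270.5, 231.7], [372.8, 231.6], [295.5, 231.9]]
```

View pics/w3c.png

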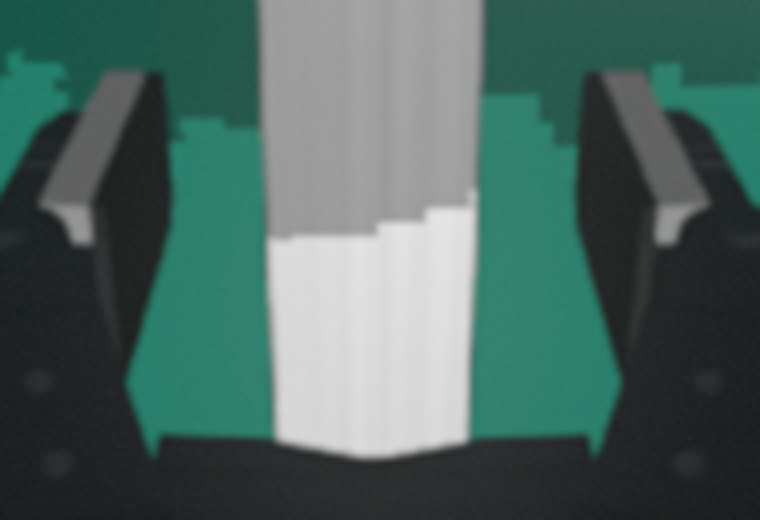

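Emit:
{"name": "drive_tool", "arguments": {
  "plan": [0,0,0,0,0,0,-0.25,0,0,0,0,0,0,-0.25,0,0,0,0,0,0,-0.25]
}}

```text
clock: 4.72
eef_pos: [0.5279, -0.1737, 0.0349]
ee_rot: [[1.0, -0.027, 0.0], [-0.027, -1.0, -0.0], [0.0, 0.0, -1.0]]
contact_force: [-0.7, 0.9, -0.5]
gripper_width: 0.376
```

```bash
python3 - <<'E'
from h import *
snap('wrist','w4.png');s=manip.sense();print(s['clock'],s['eef_pos'],s['gripper_width'],s['contact_force'])
d=np.load('pics/w4.npz');w=s['gripper_width']*.0425
for z in (10,15,20,25):
    P=np.array([[ -w,-.011,z/1e3],[w,-.011,z/1e3]]); print(z,((wproj(d,d['pos']+P@d['rot'].T)-[230,220])*4).round(1).tolist())
crop('w4.png','w4c.png',230,220,420,350,4)
E
```

```text
4.775 [ 0.52787129 -0.17369837  0.03483948] 0.3751672059608534 [ 0.57299234  0.30075132 -0.58058306]
10 [[225.2, 96.5], [506.9, 96.5]]
15 [[229.8, 79.1], [502.5, 79.1]]
20 [[234.2, 62.8], [498.4, 62.7]]
25 [[238.3, 47.4], [494.5, 47.3]]
```

View pics/w4c.png

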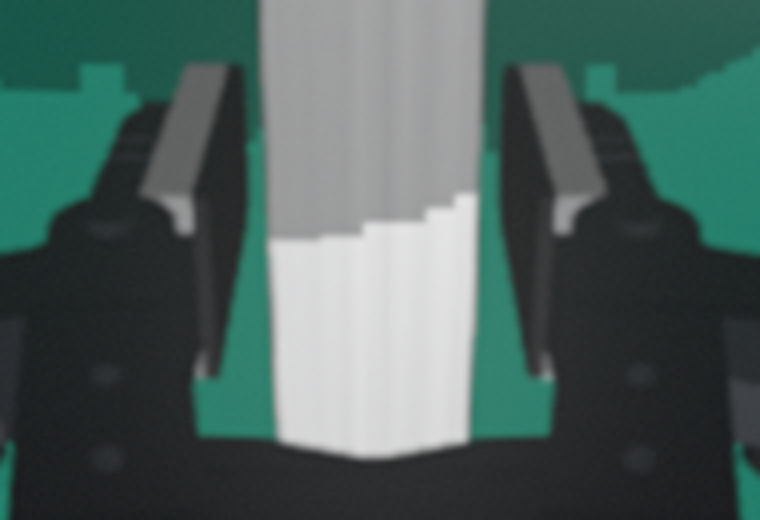

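Emit:
{"name": "drive_tool", "arguments": {
  "plan": [0,0,0,0,0,0.003,-0.25,0,0,0,0,0,0,-0.5,0,0,0,0,0,0,-0.7,0,0,0,0,0,0,-0.7,0,0,0,0,0,0,-0.7,0,0,0,0,0,0,-0.7]
}}

```text
clock: 5.52
eef_pos: [0.5279, -0.1737, 0.0334]
ee_rot: [[1.0, -0.027, 0.0], [-0.027, -1.0, -0.0], [0.0, -0.0, -1.0]]
contact_force: [-1.6, 0.3, 4.6]
gripper_width: 0.283
```

```bash
python3 - <<'E'
from h import *
snap('wrist','w5.png');s=manip.sense();print(s['clock'],s['eef_pos'],s['ee_rot'],s['gripper_width'],s['contact_force'])
crop('w5.png','w5c.png',230,220,420,350,4)
E
```

```text
5.575 [ 0.5278346  -0.17370154  0.03337048] [[ 9.99630032e-01 -2.71992295e-02 -9.62325561e-06]
 [-2.71992294e-02 -9.99630032e-01  1.29974321e-05]
 [-9.97321546e-06 -1.27308783e-05 -1.00000000e+00]] 0.2874597933891991 [-1.76363668  0.81166069  3.63996802]
```

View pics/w5c.png

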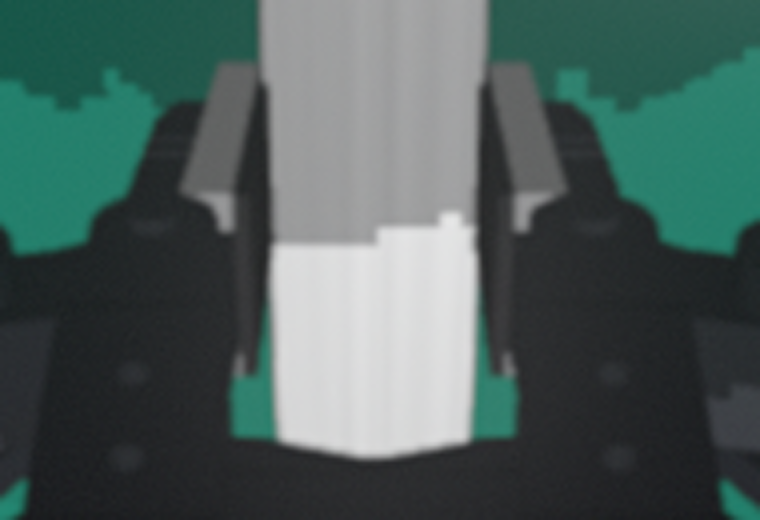

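Emit:
{"name": "drive_tool", "arguments": {
  "plan": [0,0,0,0,0,-0.02,-0.7,0,0,0,0,0,-0.04,-0.7,0,0,0,0,0,-0.04,-0.7,0,0,0,0,0,0,-0.7]
}}

```text
clock: 6.08
eef_pos: [0.5288, -0.174, 0.0845]
ee_rot: [[1.0, -0.027, 0.002], [-0.027, -1.0, -0.001], [0.002, 0.001, -1.0]]
contact_force: [-0.0, 0.0, -5.7]
gripper_width: 0.28
```

```bash
python3 - <<'E'
from h import *
snap('wrist','w6.png');s=manip.sense();print(s['clock'],s['eef_pos'],s['gripper_width'],s['contact_force'],s['moment'])
E
```

```text
6.125 [ 0.52804813 -0.17376404  0.08342971] 0.2851123680981929 [ 0.20003536  0.62391413 -4.77765367] [-0.00768741  0.04558085  0.01530785]
```

View pics/w6.png

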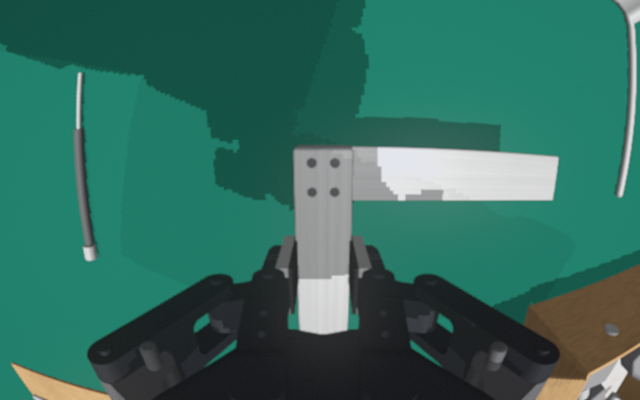

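The square is held level (4.8 N ≈ 0.5 kg); the blade runs from (352,147) to (557,156). Next I go to a view of the plate.

Emit:
{"name": "drive_tool", "arguments": {
  "plan": [0,0,0,0,0,-0.1,-0.7,0,0,0,0,0,-0.1,-0.7,0,0,0,0,0,-0.1,-0.7,0,0,0,0,0,-0.1,-0.7,0,0,0,0,-0.08,0,-0.7,0,0,0,0,-0.08,0,-0.7,0,0,0,-0.005,-0.08,0,-0.7,0,0,0,-0.005,-0.08,0,-0.7,0,0,0,0,-0.08,0,-0.7,0,0,0,0,0,0,-0.7,0,0,0,0,0,0,-0.7]
}}

```text
clock: 7.5
eef_pos: [0.5277, 0.0262, 0.2822]
ee_rot: [[1.0, -0.027, -0.002], [-0.027, -1.0, -0.001], [-0.002, 0.001, -1.0]]
contact_force: [-1.4, -0.0, -5.7]
gripper_width: 0.281
```

```bash
python3 - <<'E'
from h import *
snap('wrist','w7.png');s=manip.sense();print(s['clock'],s['eef_pos'],s['gripper_width'],s['contact_force'],s['moment'])
E
```

```text
7.55 [0.52791165 0.02577273 0.2824061 ] 0.288154560275345 [ 0.08342849 -0.28358279 -5.80100791] [ 0.01186106  0.03623802 -0.02522172]
```

View pics/w7.png

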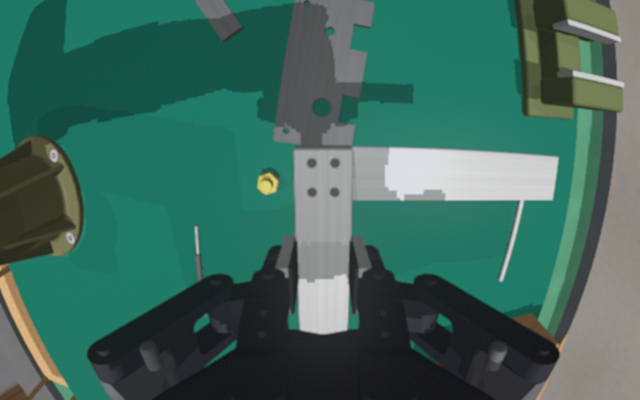

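The plate shows ahead of the square, with its straight edge from (302,0) to (274,139). The 10 mm hole is at (330,31), the 22 mm hole at (321,108) and the fitting at (268,183).

```bash
python3 - <<'E'
from h import *
crop('w7.png','w7c.png',260,0,385,150,4)
E
```

```text
(no output)
```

View pics/w7c.png

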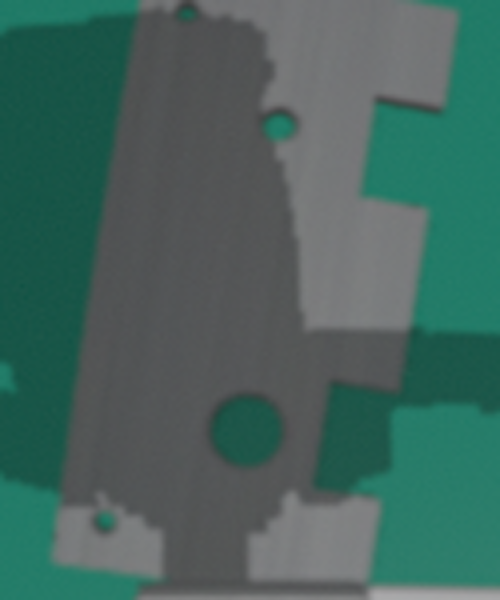

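```bash
python3 - <<'E'
from h import *
d=np.load('pics/w7.npz')
L=[(-50,0,8),(50,5,8),(85,-35,8),(-85,-35,8),(100,-50,8),(-100,50,8),(100,50,8)]
px=crop2px([(279,124),(246,431),(103,520),(187,13),(52,566),(459,9),(368,583)],260,0,4)
p,r=fit(d,L,px,[.533,.149,-1.75]); print(p,np.degrees(p[2])); print(r.round(2))
p4,r4=fit(d,L[:4],px[:4],p); print(p4,np.degrees(p4[2]));print(r4.round(2))
e=crop2px([(136,20),(121,120),(106,220),(90,320),(75,420),(65,490)],260,0,4)
pe=wproj(d,place(p,[(x,-50,8) for x in np.arange(-100,101,2)])); print([ (np.interp(v,pe[:,1],pe[:,0])-u).round(2) for u,v in e])
t=np.load('pics/top0.npz'); print(cproj(t,place(p,L)).round(1)[[0,1,4]]); print(crop2px([(125,227),(254,244),(303,326)],225,160,5).round(1))
tq=place(p,[(10,-63,0)])[0]; yaw=p[2]+np.pi/2; print('target square',tq,np.degrees(yaw))
E
```

```text
[ 0.53214218  0.15372404 -1.74193199] -99.80535136982589
[[-0.17 -0.9 ]
 [ 0.54 -1.01]
 [ 0.98 -0.13]
 [-0.65 -1.26]
 [ 0.68 -1.46]
 [-0.86 -0.67]
 [-0.59  5.15]]
[ 0.53185588  0.15245926 -1.75392426] -100.49245781091462
[[ 0.1   0.1 ]
 [-0.14 -0.03]
 [ 0.05  0.44]
 [-0.01 -0.58]]
[np.float64(-0.31), np.float64(-0.85), np.float64(-1.12), np.float64(-0.87), np.float64(-0.61), np.float64(-0.4)]
[[249.  205. ]
 [274.7 208.3]
 [284.8 224.7]]
[[249.6 205. ]
 [275.4 208.4]
 [285.2 224.8]]
target square [0.46835947 0.15459912 0.        ] -9.80535136982588
```

```bash
python3 - <<'E'
from h import *
d=np.load('pics/w7.npz')
L=[(-50,0,8),(50,5,8),(85,-35,8),(-85,-35,8),(100,-50,8),(-100,50,8)]
px=crop2px([(279,124),(246,431),(103,520),(187,13),(52,566),(459,9)],260,0,4)
p,r=fit(d,L,px,[.533,.149,-1.75]); print(p,np.degrees(p[2])); print(r.round(2))
e=crop2px([(136,20),(121,120),(106,220),(90,320),(75,420),(65,490)],260,0,4)
pe=wproj(d,place(p,[(x,-50,8) for x in np.arange(-100,101,2)])); print([ (np.interp(v,pe[:,1],pe[:,0])-u).round(2) for u,v in e])
t=np.load('pics/top0.npz'); print(cproj(t,place(p,L)).round(1)[[0,1,4]]); print(crop2px([(125,227),(254,244),(303,326)],225,160,5).round(1))
tq=place(p,[(10,-63,0)])[0]; yaw=p[2]+np.pi/2; print('target square',tq,np.degrees(yaw))
np.save('plate.npy',p)
# square in tool frame
d6=np.load('pics/w6.npz')
E
```

```text
[ 0.53195754  0.15241457 -1.75038604] -100.28973238595722
[[ 0.05  0.11]
 [ 0.08  0.01]
 [ 0.35  0.6 ]
 [-0.18 -0.49]
 [-0.02 -0.85]
 [-0.35  0.64]]
[np.float64(0.26), np.float64(-0.52), np.float64(-1.02), np.float64(-0.98), np.float64(-0.94), np.float64(-0.87)]
[[249.4 205. ]
 [275.  208.5]
 [285.  224.9]]
[[249.6 205. ]
 [275.4 208.4]
 [285.2 224.8]]
target square [0.46818451 0.15382883 0.        ] -10.289732385957224
```

Emit:
{"name": "drive_tool", "arguments": {
  "plan": [0,0,0.097,0,0,0,-0.7,0,0,0,-0.0611,-0.081,0,-0.7,0,0,0,-0.0611,-0.081,0,-0.7,0,0,0,-0.0611,-0.081,0,-0.7,0,0,0,0,0,0.0874,-0.7,0,0,0,0,0,0.0874,-0.7,0,0,0,0,0,0.0874,-0.7,0,0,0,0,0,0.0874,-0.7,0,0,0,0,0,0.0874,-0.7,0,0,0,0,0,0,-0.7,0,0,0,0,0,0,-0.7]
}}

```text
clock: 8.93
eef_pos: [0.4609, 0.162, 0.066]
ee_rot: [[0.984, -0.18, 0.001], [-0.18, -0.984, 0.0], [0.001, -0.0, -1.0]]
contact_force: [0.4, 0.0, -4.3]
gripper_width: 0.282
```

```bash
python3 - <<'E'
from h import *
snap('wrist','w8.png');snap('top','t8.png');snap('scene','s8.png');s=manip.sense();print(s['clock'],s['eef_pos'],s['ee_rot'],s['gripper_width'],s['contact_force'],s['moment'])
crop('s8.png','s8c.png',320,150,460,240,5)
E
```

```text
9.075 [0.4616942 0.1626967 0.0668346] [[ 0.98384834 -0.17896829  0.003577  ]
 [-0.17897365 -0.98385309  0.00123732]
 [ 0.0032978  -0.00185752 -0.99999284]] 0.28335527041395764 [ 0.04817773  0.25102491 -5.1962661 ] [ 0.04930596  0.06652327 -0.03694531]
```

View pics/w8.png

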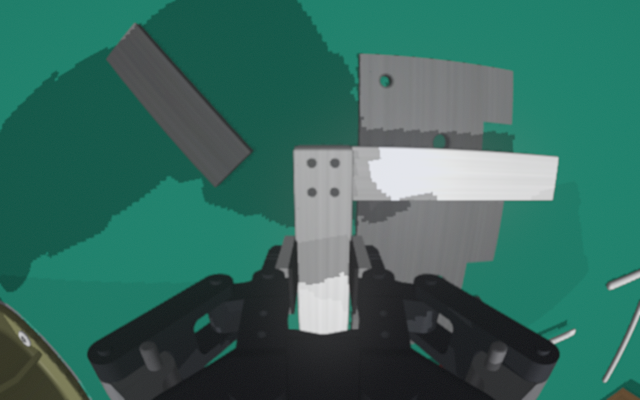

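View pics/s8c.png

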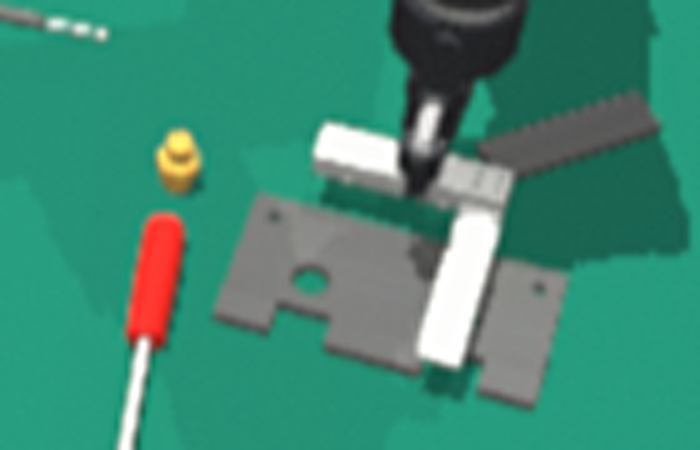

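Emit:
{"name": "drive_tool", "arguments": {
  "plan": [0,0,0,0,0,0.02,-0.7,0,0,0,0,0,0.018,-0.7,0,0,0,0,0,0.01,-0.7,0,0,0,0,0,0.006,-0.7,0,0,0,0,0,0,-0.7,0,0,0,0,0,0,-0.7,0,0,0,0,0,0,-0.7,0,0,0,0,0,0,-0.7]
}}

```text
clock: 10.07
eef_pos: [0.46, 0.1623, 0.038]
ee_rot: [[0.984, -0.179, 0.0], [-0.179, -0.984, 0.0], [0.0, -0.0, -1.0]]
contact_force: [-0.3, 0.0, -5.2]
gripper_width: 0.283
```

```bash
python3 - <<'E'
from h import *
snap('wrist','w9.png');s=manip.sense();print(s['clock'],s['eef_pos'],s['ee_rot'],s['gripper_width'],s['contact_force'],s['moment'])
crop('w9.png','w9c.png',280,30,480,180,4)
E
```

```text
10.125 [0.45990913 0.16228467 0.03793936] [[ 9.83915987e-01 -1.78631693e-01  2.19632312e-04]
 [-1.78631708e-01 -9.83916008e-01  5.18326362e-05]
 [ 2.06840796e-04 -9.02322544e-05 -9.99999975e-01]] 0.28361300849334203 [ 0.49056734  0.51362679 -5.77482671] [ 0.03083981  0.02646823 -0.0170158 ]
```

View pics/w9.png

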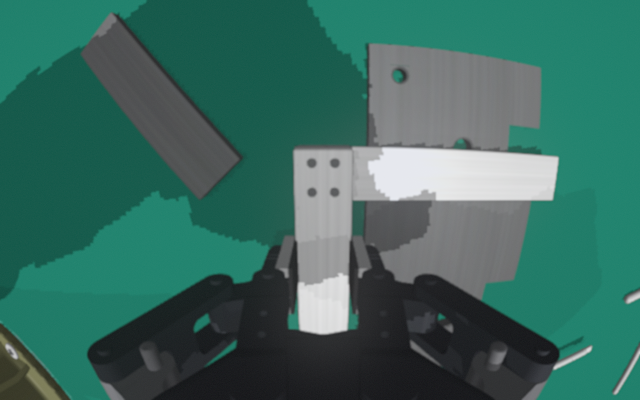

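View pics/w9c.png

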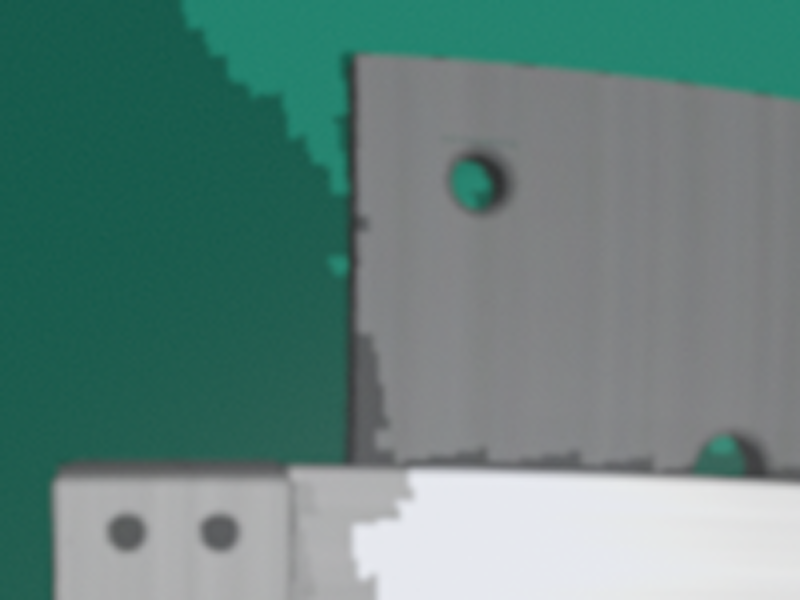

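```bash
cat > rel.py <<'E'
from h import *
def go(f,gap,plx,plL,edge,sqx,sqL):
    d=np.load(f)
    # free camera-height tweak shared? fit square then plate
    sqL=np.array(sqL,float)+[0,0,gap]
    q,rq=fit(d,sqL,np.array(sqx),[.46,.155,-.18]); print('sq',q,np.degrees(q[2]));print(rq.round(2).tolist())
    def res(p):
        r=(wproj(d,place(p,plL))-plx).ravel()
        pe=wproj(d,place(p,[(x,-50,8) for x in np.arange(-100,101,2)]))
        return np.r_[r,[np.interp(v,pe[:,1],pe[:,0])-u for u,v in edge]]
    s=least_squares(res,[.532,.1525,-1.75],x_scale=[.1]*3); p=s.x; print('pl',p,np.degrees(p[2]));print(s.fun.round(2).tolist())
    # square feature points in plate frame
    def inp(P):
        c,sn=np.cos(p[2]),np.sin(p[2]); D=P[:,:2]-p[:2]; return np.c_[c*D[:,0]+sn*D[:,1],-sn*D[:,0]+c*D[:,1]]*1000
    print('in plate: free,bladeend,tip,outer edge at x63',inp(place(q,[(13,-55,4.5),(13,55,4.5),(133,60,9.5),(63,60,9.5)])).round(2).tolist(), 'dyaw',np.degrees(q[2]-p[2]-np.pi/2))
    return p,q
E
python3 - <<'E'
from rel import *
c=lambda a: crop2px(a,280,30,4)
sqL=[(-13,60,19),(13,60,19),(133,60,10.7),(133,35,10.7),(-13,-60,19),(13,-60,19)]
sqx=np.r_[c([(52,478),(290,470)]),[(557.5,156.5),(553.5,200.5),(299,332),(350,332)]][:4]
plx=np.r_[c([(355,53),(480,182),(731,430)]),[(541,68)]]; plL=[(-100,-50,8),(-85,-35,8),(-55,0,8),(-100,50,8)]
go('pics/w9.npz',4.5,plx,plL,c([(356,250),(356,430)]),sqx,sqL[:4])
E
```

```text
sq [ 0.45938203  0.15601307 -0.18136275] -10.391320179023822
[[0.03, -0.83], [1.07, 1.25], [-0.11, 0.31], [-2.18, -1.28]]
pl [ 0.53154902  0.15285984 -1.75331215] -100.45738620679805
[0.46, -0.35, 0.04, -0.76, 0.84, 1.84, -1.07, -0.73, 0.14, -0.59]
in plate: free,bladeend,tip,outer edge at x63 [[64.98, -58.48], [-45.02, -58.6], [-50.16, 61.39], [-50.07, -8.61]] dyaw 0.06606602777423179
```

Emit:
{"name": "drive_tool", "arguments": {
  "plan": [0,0,0,0,0,0.006,-0.7,0,0,0,0,0,0.001,-0.7,0,0,0,0,0,0,-0.7,0,0,0,0,0,0,-0.7,0,0,0,0,0,0,-0.7,0,0,0,0,0,0,-0.7]
}}

```text
clock: 10.88
eef_pos: [0.4598, 0.1623, 0.0343]
ee_rot: [[0.984, -0.179, 0.0], [-0.179, -0.984, 0.0], [0.0, -0.0, -1.0]]
contact_force: [-0.3, 0.4, -5.6]
gripper_width: 0.28
```

```bash
python3 - <<'E'
from h import *
for i in range(1):
    s=manip.sense();print(s['clock'],s['eef_pos'],s['contact_force'],s['moment'])
E
```

```text
10.875 [0.45984196 0.16227929 0.03433401] [-0.28007928  0.35424744 -5.58732969] [-0.03579888  0.03096396 -0.04141181]
```

Emit:
{"name": "drive_tool", "arguments": {
  "plan": [0,0,0,0,0,0.001,-0.7,0,0,0,0.006,0,0,-0.7,0,0,0,0.006,0,0,-0.7,0,0,0,0,0,0,-0.7,0,0,0,0,0,0,-0.7,0,0,0,0,0,0,-0.7]
}}

```text
clock: 11.62
eef_pos: [0.4656, 0.1612, 0.0338]
ee_rot: [[0.984, -0.179, -0.0], [-0.179, -0.984, -0.0], [-0.0, 0.0, -1.0]]
contact_force: [-0.9, -0.2, -5.7]
gripper_width: 0.283
```

```bash
python3 - <<'E'
from h import *
snap('wrist','w10.png');s=manip.sense();print(s['clock'],s['eef_pos'],s['ee_rot'],s['gripper_width'],s['contact_force'],s['moment'])
crop('w10.png','w10c.png',280,30,480,180,4)
crop('w10.png','w10d.png',330,180,430,300,5)
E
```

```text
11.675 [0.46561075 0.16115888 0.03376078] [[ 9.83917262e-01 -1.78624730e-01 -1.63698807e-04]
 [-1.78624742e-01 -9.83917271e-01 -6.68746267e-05]
 [-1.49120621e-04  9.50397567e-05 -9.99999984e-01]] 0.2855186054069892 [-0.4316589  -0.16658108 -5.68491869] [0.05332099 0.11849917 0.01895526]
```

View pics/w10c.png

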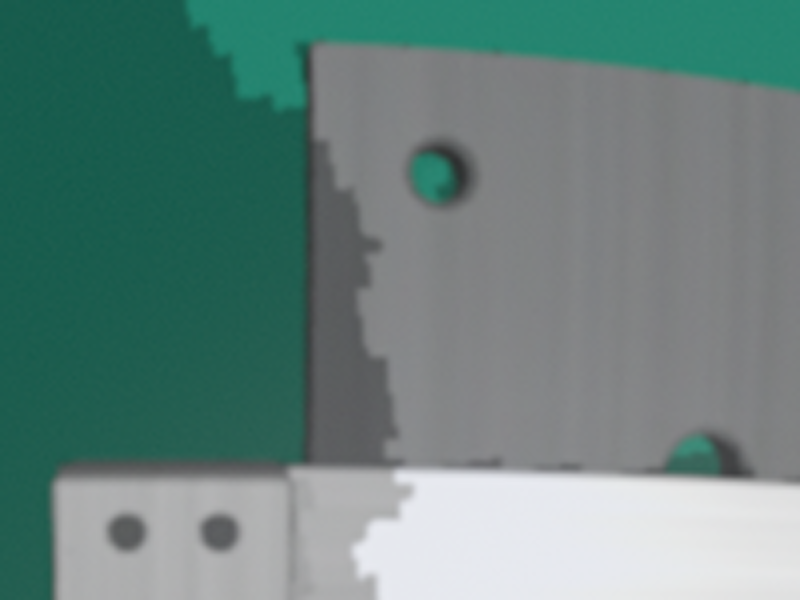

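View pics/w10d.png

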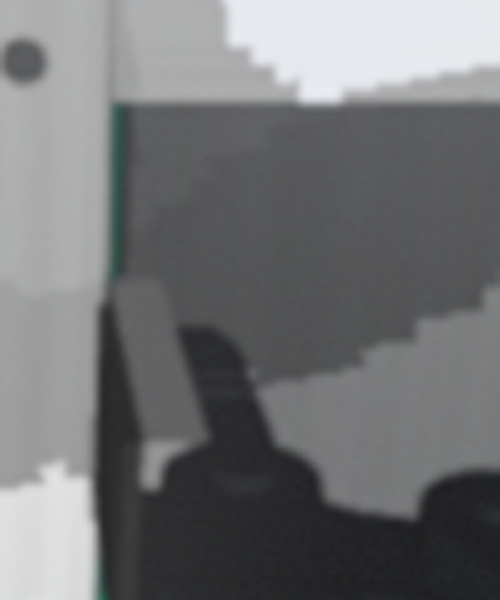

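```bash
python3 - <<'E'
from rel import *
c=lambda a: crop2px(a,280,30,4)
sqL=[(-13,60,19),(13,60,19),(133,60,10.7),(133,35,10.7)]
sqx=np.r_[c([(52,478),(290,470)]),[(557.5,156.5),(553.5,200.5)]]
plx=c([(312,43),(442,173),(708,430)]); plL=[(-100,-50,8),(-85,-35,8),(-55,0,8)]
dd=crop2px([(127,110),(122,270)],330,180,5)
go('pics/w10.npz',.4,plx,plL,np.r_[c([(312,250),(311,430)]),dd],sqx,sqL)
E
```

```text
sq [ 0.4649639   0.1548949  -0.18135061] -10.390624798078576
[[-0.08, -0.84], [1.02, 1.25], [0.08, 0.32], [-2.01, -1.22]]
pl [ 0.53163145  0.15299227 -1.75122486] -100.33779366495368
[-0.12, -0.71, -0.43, -0.73, 0.01, 1.48, -0.08, -0.32, 0.54, 0.44]
in plate: free,bladeend,tip,outer edge at x63 [[65.1, -52.98], [-44.9, -52.88], [-49.79, 67.13], [-49.85, -2.87]] dyaw -0.05283113312489748
```

Emit:
{"name": "drive_tool", "arguments": {
  "plan": [0,0,0,0.002,0,0,-0.7,0,0,0,0.002,0,0,-0.7,0,0,0,0.0005,0,0,-0.7,0,0,0,0,0,0,-0.7,0,0,0,0,0,0,-0.7,0,0,0,0,0,0,-0.7]
}}

```text
clock: 12.42
eef_pos: [0.4679, 0.1608, 0.0338]
ee_rot: [[0.984, -0.179, -0.0], [-0.179, -0.984, -0.0], [-0.0, 0.0, -1.0]]
contact_force: [0.5, 0.9, -5.3]
gripper_width: 0.287
```

```bash
python3 - <<'E'
from h import *
snap('wrist','w11.png');s=manip.sense();print(s['clock'],s['eef_pos'],s['contact_force'],s['moment'])
crop('w11.png','w11d.png',330,180,430,300,5)
E
```

```text
12.475 [0.46792157 0.16079568 0.03380947] [ 0.22582269 -0.19453233 -4.38214199] [0.023328   0.05353694 0.00284739]
```

View pics/w11d.png

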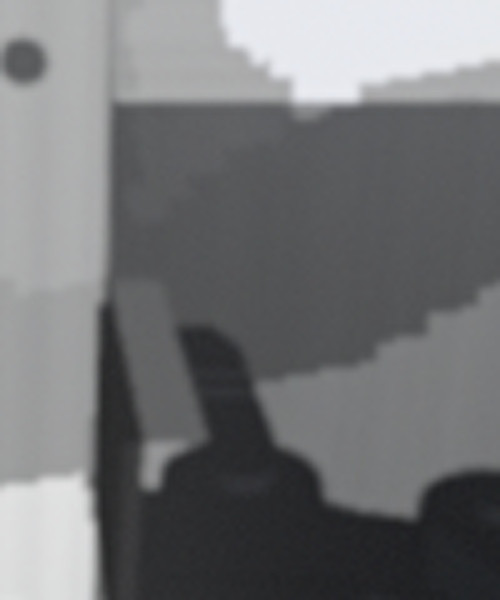

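Emit:
{"name": "drive_tool", "arguments": {
  "plan": [0,0,0,0.0006,0,0,-0.7,0,0,0,0,0,0,-0.7,0,0,0,0,0,0,-0.7]
}}

```text
clock: 12.85
eef_pos: [0.4682, 0.1607, 0.0338]
ee_rot: [[0.984, -0.179, 0.0], [-0.179, -0.984, 0.0], [-0.0, -0.0, -1.0]]
contact_force: [0.9, 0.3, -5.8]
gripper_width: 0.281
```

Emit:
{"name": "drive_tool", "arguments": {
  "plan": [0,0,0,0.0005,0,0,-0.7,0,0,0,0,0,0,-0.7,0,0,0,0,0,0,-0.7]
}}

```text
clock: 13.22
eef_pos: [0.4684, 0.1607, 0.0338]
ee_rot: [[0.984, -0.179, -0.0], [-0.179, -0.984, -0.0], [-0.0, 0.0, -1.0]]
contact_force: [-0.5, 0.2, -5.8]
gripper_width: 0.286
```

Emit:
{"name": "drive_tool", "arguments": {
  "plan": [0,0,0,0.0005,0,0,-0.7,0,0,0,0,0,0,-0.7,0,0,0,0,0,0,-0.7]
}}

```text
clock: 13.6
eef_pos: [0.4685, 0.1607, 0.0338]
ee_rot: [[0.984, -0.179, -0.0], [-0.179, -0.984, 0.0], [-0.0, -0.0, -1.0]]
contact_force: [-2.0, 1.3, -5.0]
gripper_width: 0.283
```

Emit:
{"name": "drive_tool", "arguments": {
  "plan": [0,0,0,0.0004,0,0,-0.7,0,0,0,0,0,0,-0.7,0,0,0,0,0,0,-0.7]
}}

```text
clock: 13.98
eef_pos: [0.4685, 0.1606, 0.0337]
ee_rot: [[0.984, -0.179, -0.001], [-0.179, -0.984, 0.0], [-0.001, -0.0, -1.0]]
contact_force: [-4.2, 0.9, -4.0]
gripper_width: 0.287
```

```bash
python3 - <<'E'
from h import *
snap('wrist','w12.png');s=manip.sense();print(s['clock'],s['eef_pos'],s['contact_force'],s['moment'])
crop('w12.png','w12c.png',280,30,480,180,4)
E
```

```text
14.025 [0.46855144 0.16067283 0.03374365] [-3.27879866  0.94562982 -3.59334201] [ 0.31941549  0.68470849 -0.06599247]
```

View pics/w12c.png

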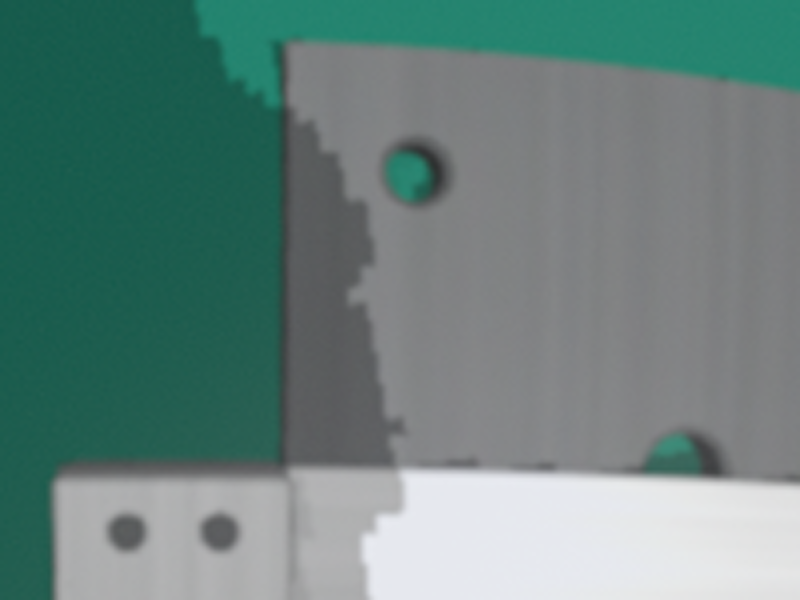

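Emit:
{"name": "drive_tool", "arguments": {
  "plan": [0,0,0,0,0,0.0006,-0.7,0,0,0,0,0,0,-0.7,0,0,0,0,0,0,-0.7]
}}

```text
clock: 14.4
eef_pos: [0.4685, 0.1606, 0.0334]
ee_rot: [[0.984, -0.179, -0.001], [-0.179, -0.984, 0.0], [-0.001, 0.0, -1.0]]
contact_force: [-4.5, 1.5, -2.7]
gripper_width: 0.285
```

Emit:
{"name": "drive_tool", "arguments": {
  "plan": [0,0,0,0,0,0.0004,-0.7,0,0,0,0,0,0,-0.7,0,0,0,0,0,0,-0.7]
}}

```text
clock: 14.78
eef_pos: [0.4686, 0.1606, 0.0334]
ee_rot: [[0.984, -0.179, -0.001], [-0.179, -0.984, 0.0], [-0.001, -0.0, -1.0]]
contact_force: [-5.1, 0.7, 0.2]
gripper_width: 0.286
```

Emit:
{"name": "drive_tool", "arguments": {
  "plan": [0,0,0,-0.0002,0,0.0003,-0.7,0,0,0,0,0,0,-0.7,0,0,0,0,0,0,-0.4,0,0,0,0,0,0,-0.35,0,0,0,0,0,0,-0.25,0,0,0,0,0,0,-0.1,0,0,0,0,0,0,-0.1]
}}

```text
clock: 15.65
eef_pos: [0.4696, 0.1607, 0.0335]
ee_rot: [[0.984, -0.179, 0.001], [-0.179, -0.984, 0.0], [0.001, -0.0, -1.0]]
contact_force: [-0.2, -0.3, 0.7]
gripper_width: 0.453
```

```bash
python3 - <<'E'
from h import *
snap('wrist','w13.png');s=manip.sense();print(s['clock'],s['eef_pos'],s['gripper_width'],s['contact_force'],s['moment'])
crop('w13.png','w13c.png',280,100,440,340,2.5)
E
```

```text
15.7 [0.46943435 0.16072366 0.03341055] 0.4512498545933897 [ 1.44307528  1.1756583  -0.47380464] [-0.03640718  0.05882833  0.0433295 ]
```

View pics/w13c.png

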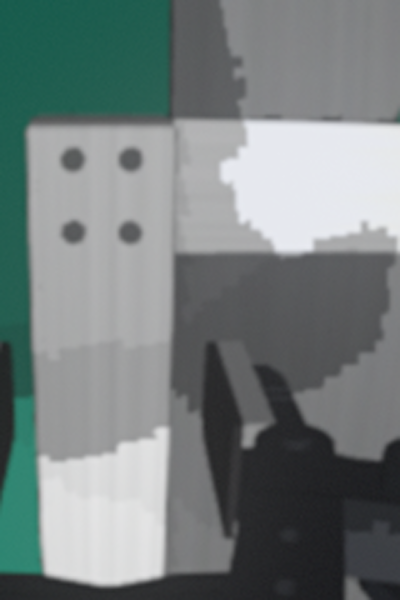

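Emit:
{"name": "drive_tool", "arguments": {
  "plan": [0,0,0,0,0,-0.02,-0.1,0,0,0,0,0,-0.05,-0.1,0,0,0,0,0,-0.08,-0.1,0,0,0,0,0,-0.08,-0.1,0,0,0,0,0,-0.08,-0.1,0,0,0,0.02,0.08,0,-0.1,0,0,0,0.02,0.08,0,-0.1,0,0,0,0.02,0.06,0,-0.1,0,0,0,0,0,0,-0.1,0,0,0,0,0,0,-0.1,0,0,0,0,0,0,-0.1]
}}

```text
clock: 17.08
eef_pos: [0.4786, 0.0479, 0.1883]
ee_rot: [[0.984, -0.177, 0.0], [-0.177, -0.984, 0.0], [0.0, -0.0, -1.0]]
contact_force: [0.3, -0.3, 0.2]
gripper_width: 0.446
```

```bash
python3 - <<'E'
from h import *
snap('wrist','w14.png');snap('top','t14.png');snap('scene','s14.png');s=manip.sense();print(s['clock'],s['eef_pos'],s['gripper_width'],s['contact_force'])
crop('s14.png','s14c.png',320,150,460,240,5)
crop('w14.png','w14c.png',250,40,450,190,4)
E
```

```text
17.225 [0.47859129 0.04775379 0.18812984] 0.448736516957414 [ 0.16912411 -0.09592892  0.52203581]
```

View pics/w14.png

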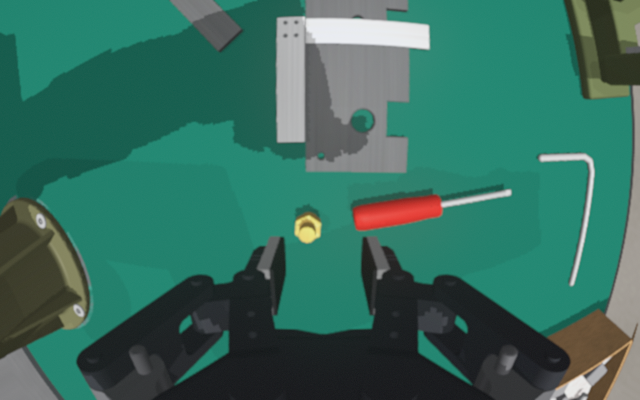

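View pics/w14c.png

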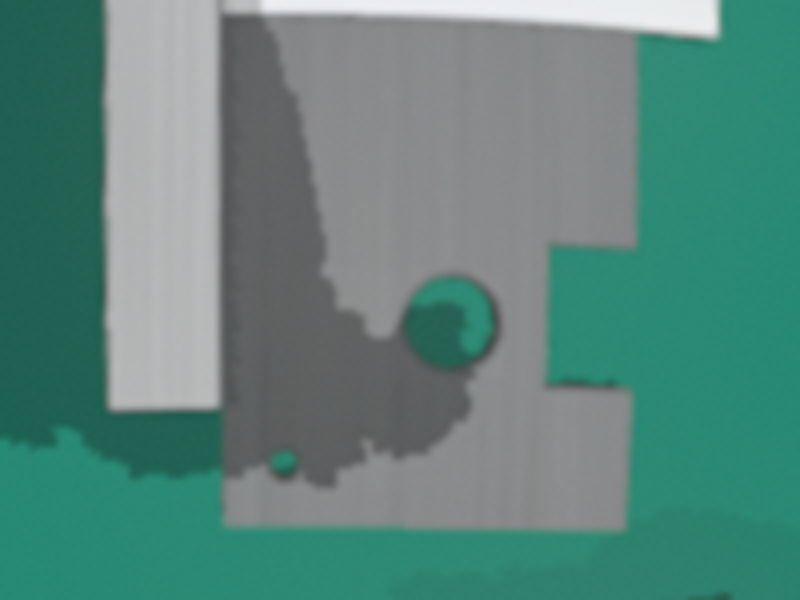

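View pics/s14c.png

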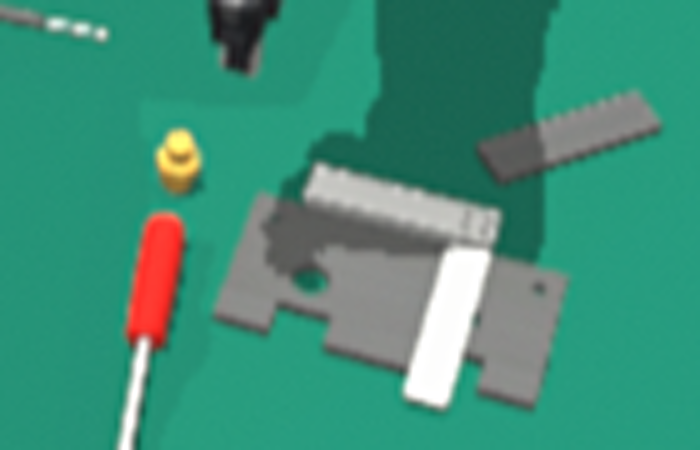

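The square lies against the plate's left edge (column 222 of the crop) with no gap seen. The 10 mm hole shows at the blade's upper edge at about (358,17), so I move for a straight look down at it.

Emit:
{"name": "drive_tool", "arguments": {
  "plan": [0,0,0,0.02,-0.08,0,-0.1,0,0,0,0.02,-0.08,0,-0.1,0,0,0,0,0,0,-0.1,0,0,0,0,0,0,-0.1,0,0,0,0,0,0,-0.1,0,0,0,0,0,0,-0.1]
}}

```text
clock: 17.98
eef_pos: [0.5124, 0.1215, 0.1882]
ee_rot: [[0.984, -0.18, -0.0], [-0.18, -0.984, -0.0], [-0.0, 0.0, -1.0]]
contact_force: [0.6, -0.0, -0.1]
gripper_width: 0.45
```

```bash
python3 - <<'E'
from h import *
snap('wrist','w15.png');s=manip.sense();print(s['clock'],s['eef_pos'],s['ee_rot'][2],s['gripper_width'],s['contact_force'])
crop('w15.png','w15c.png',230,60,430,210,4)
E
```

```text
18.025 [0.51247086 0.12156156 0.18826739] [ 6.58376481e-05  3.70352194e-05 -9.99999997e-01] 0.44808763410904623 [-0.22524142  0.16994535 -0.0272    ]
```

View pics/w15.png

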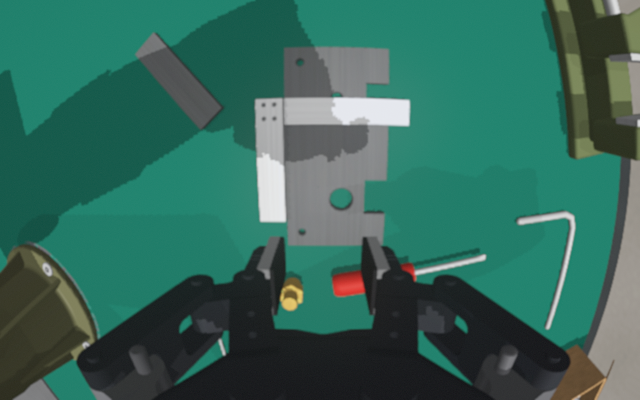

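View pics/w15c.png

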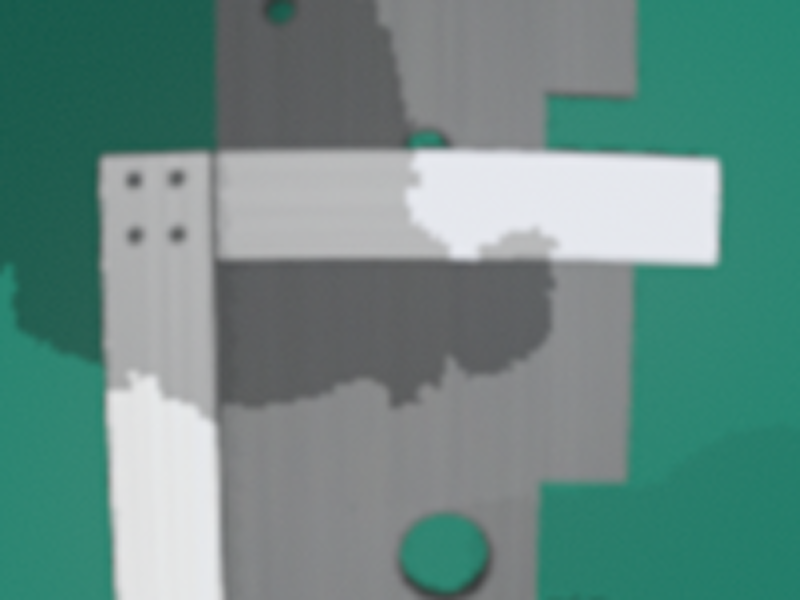

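```bash
python3 - <<'E'
from rel import *
crop('w15.png','w15e.png',245,35,415,255,3)
c=lambda a: crop2px(a,230,60,4)
sqL=[(-13,60,19),(13,60,19),(133,60,10.7),(133,35,10.7),(-13,-60,19),(13,-60,19)]
sqx=np.r_[c([(100,156),(211,150),(721,158),(718,265)]),[(260.5,221),(285.5,221)]]
plx=np.r_[c([(281,10),(428,130),(445,554)]),[(284,48),(389,49)]]; plL=[(-85,-35,8),(-55,0,8),(50,5,8),(-100,-50,8),(-100,50,8)]
go('pics/w15.npz',0,plx,plL,c([(217,30),(217,140)]),sqx,sqL)
d0=np.load('pics/top0.npz')['image'];d1=np.load('pics/t14.npz')['image']
cv2.imwrite('pics/cmp.png',np.vstack([cv2.resize(x[160:270,170:390],None,fx=2.7,fy=2.7,interpolation=cv2.INTER_CUBIC) for x in (d0,d1)]))
E
```

```text
sq [ 0.46856157  0.15418383 -0.18046768] -10.340036666809041
[[0.5, -0.39], [0.41, 0.06], [-0.55, 0.51], [-0.39, -0.73], [-0.39, 0.2], [0.31, 0.39]]
pl [ 0.53215123  0.15251321 -1.75120737] -100.33679149875105
[-0.16, -0.28, 0.09, 0.24, 0.13, 0.98, 0.05, -0.65, -0.45, -0.27, 0.11, 0.2]
in plate: free,bladeend,tip,outer edge at x63 [[64.77, -49.86], [-45.23, -49.85], [-50.23, 70.15], [-50.23, 0.15]] dyaw -0.0032451680579971137
```

View pics/cmp.png

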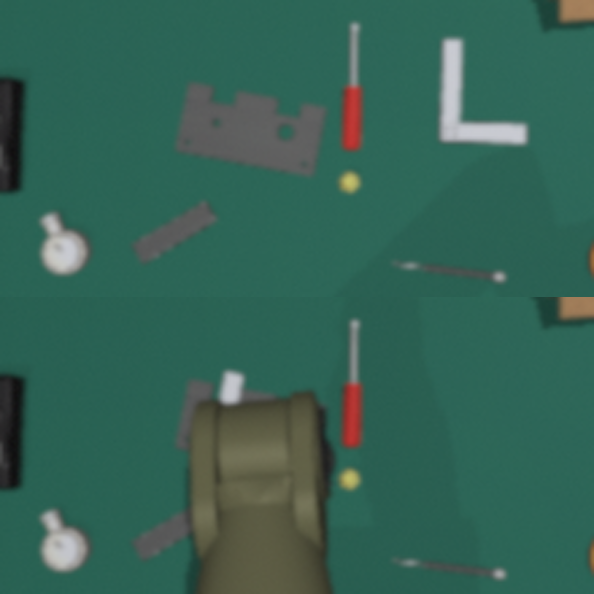

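View pics/w15e.png

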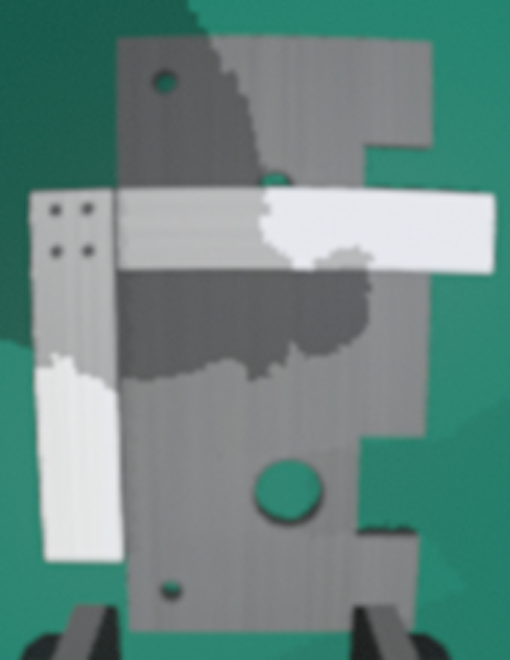

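The fit has both ends of the stock within 0.15 mm of the plate edge, the blade edge 0.2 mm from the hole centre, and the plate within about 1 mm of where it was. I'm handing the job in.

```bash
python3 - <<'E'
from h import *
print(manip.job_done()); s=manip.sense(); print(s['clock'],s['contact_force'])
E
```

```text
the job is handed in; nothing more can be done
None
the job is handed in; nothing more can be done
```

The engineer's square is on the plate and released, and I handed the job in at about 18 s of the 40 s allowed. I gripped the stock's upper half and carried it over the screwdriver and fitting. I lowered it just off the straight edge, slid it in until I felt contact (about 5 N), set it down on the bench and opened the gripper.

**Last checks (wrist camera fit):**
- **Flush:** both ends of the stock are within about 0.15 mm of the plate's edge, with no angle error I could measure.
- **Hole:** the blade's outer edge is about 0.2 mm from the hole's centre. A separate reading of the visible half of the hole, with about 5 mm of 10 mm showing, agrees to roughly 0.5 mm.
- **Plate:** it shows no movement beyond about 0.7 mm, which is as fine as I could measure.
- **Other things:** those visible in the last overhead view look unmoved. The arm hid part of the plate and offcut in that view. The pliers and drill were outside the area I compared; the arm passed them only well above.

**Disagreements:** single-view fits left residuals of 1–2 pixels (about 1 mm) on a few points, mainly the near blade corner and the hole's rim. An earlier fit had also put the hole up to 0.6 mm either side of the blade edge. The camera calibration is only good to about 2 mm, so I judged the fit by comparing square and plate within the same picture.

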